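# Release a latched tray with a pin through the access hole

## Robot

A 6-joint arm with a two-finger parallel gripper is mounted at the origin on a cart in front of the work surface, level with it; the furniture and walls round the work are solid. World frame = base frame: x ahead of the robot, y to its left, z up, the work surface at z = 0. Lengths are in mm, angles in rad, forces in N, time in s.
With the tool pointing down it reaches from about 350 to 975 mm from the base axis. Payload 7.1 kg.
Tool frame: the origin (TCP) lies at the very end of the fingers, on their centre line; the grasp point (between the pads) lies 19 mm behind it (ctrl.grasp_offset is the distance from the TCP to the grasp point, in mm); z points along the fingers, y is the line along which they close (so a half turn about z gives the same grasp; the last joint's range is limited). The gripper opens to 88 mm and grips with 3 to 60 N. Pads are 20 mm wide; open, the fingers measure 115 mm over their backs; the gripper's body (75 mm by 178 mm) begins 61 mm behind the grasp point.
Start: joints at [1.11, 0.423, 1.63, -0, 1.089, -0.019], TCP at [267.197, 564.987, 222.675] pointing down, gripper open.
Joint ranges: [-3, 3], [-0.9, 2.11], [0.09, 2.58], [-1.31, 4.45], [0.11, 2.69], [-2.54, 2.54]. Speed limits (rad/s): [2.39, 2.39, 3.01, 3.14, 3.14, 3.14].

## Interface

Orientations are given as a rotation vector (axis times angle).
In Python, from workcell import ctrl, viewer, ticket, models gives the robot as it stands.
- The arm moves only by the tool play_rows, never from a script. Its arguments are lists of equal length, an entry for each row: "dp": the shift along the world's x, y, z in mm, a list of three; "yaw": the turn about the world's z in degrees. In form: {"dp": [[tx, ty, tz], ...], "yaw": [yaw, ...]}. A call has 1 to 8 rows; each row shifts and turns the commanded pose from where the row before left it; what a row does not reach is not made up. A row lasts 1/12 s, in which the tool goes at most 41.7 mm and 7.16 degrees, less where a joint would pass 70% of its speed; a pose out of reach is approached as far as the arm can. A call is refused whole if a number of a shift passes 41.7 or a number of a turn 7.16, either way. A call with a gripper value outside its range is refused whole. "gripper" is the closure, from 0 (fully open) to 1 (shut), set as the call begins (left out, the last holds). The fingers move at their own pace and stop on an object; the grip force is fixed at half the most. Time passes only in rows, so rows that do not move let the fingers close. It gives the time, the measured TCP pose, the force, the opening and the grip force at its end, in the units of the state.
- ctrl.get_obs(): the state, without advancing time (a new reading comes with each control period).
- viewer.get_image(name): name is "side" or "top" or "wrist"; returns a dict with "pixels" (420x560x3 uint8, red, green, blue), "range_z" (420x560 float32, mm along the optical axis (not along the pixel's ray), 0 where there is no reading), "fx", "fy", "cx", "cy" (pixels), "T" (4x4, takes a point from camera to world coordinates); the wrist camera has in their place "hand_eye" (4x4, takes a point from camera to tool coordinates, whose origin is the TCP and whose axes are the flange's). Camera axes: x right, y up, looking along -z (the intrinsics and any distortion apply to the point x, -y, -z); pixel columns grow to the right and rows downward; lengths in mm; the calibration is good to about 2 mm. A picture is of the moment at which its call begins: read the wrist's pose just before it.
- ticket.close_job(): hands the job in; it is judged then, once.
Trained networks look in a picture, given as the dict that the camera call returned (one of the last four; its "shot" number tells which), for a name from the list of things; names that differ only in an ending like _2 or _b are one class to them, and where a whole thing is asked for, a point or a joint stands for the part that bears it (a point fixed in the world has none). Each returns a list of dicts, best first, with "conf" (0 to 1); they miss things now and then, are a little off and sometimes report something else, mostly with a low value. They report only what shows in the picture. A call takes as long as a camera call. They do not tell look-alikes from the thing itself.
- models.look_for(picture, name): "bbox" ([centre column, centre row, width, height] in pixels, round what is visible of it).
- models.landmark_of(picture, name): "location" ([column, row] in pixels: a listed point, or the origin of a listed thing).
The state is a dict: "t": time; "qpos": joint angles; "qvel": joint speeds; "joint_torque": joint torques, N m; "ee_pos": TCP position; "orientation": TCP orientation; "ft_force": force on the tool from outside, world axes, zero at the start; "moment": the same for the moment, N m; "width": finger opening in mm; "grasp_force": force on a finger pad.
Only numpy, scipy, OpenCV 4.12 (cv2) and the standard library are available. Lean on these libraries where they do the work, as an engineer would, in place of code of your own. Each camera call takes 0.05 s, during which the arm holds its last target. There are 200 camera calls.

## Task

The tray of the grey storage case is held shut by a spring latch hidden under the brass-ringed hole in the case's top. Take the red-handled release pin from its wooden stand, push it gently down through the hole and keep the latch pressed until the tray has come all the way out by itself, never pressing harder than 18 N; then put the pin back upright in its stand, down to its collar. Leave the two jars and the dropper bottle near the case where they stand.

Things in the scene. Friction and masses are not known exactly. Their poses are not given: they have to be found in the camera images.
- access_hole (a point): Centre of the mouth of the access hole (12 mm across, brass ring, 5 mm plate) in the flat top of the grey case, on the case's centre line, 45 mm behind its centre. z up, -x towards the wooden tray front. Under it, unseen, is the latch's brass pad, 18 mm across, set at a different height in every case: its top lies 24 to 56 mm below the mouth, and nothing is in the rod's way before it.
- tray (a joint): How far the tray is out, in m: 0 latched, 0.060 fully out. Once the latch is tripped, a damped spring pushes the tray out in 1 to 2 s. If the latch is let up too soon, a second catch may stop the tray at about 0.02; pressing the pad again frees it.
- pin_grip (a point): Centre of the red square handle (13 x 13 mm, 52 mm high) of the release pin, which stands upright in the stand at the start; z up along the pin, x and y square to the flat sides. The dark collar (20 mm across, 5 mm thick) is right below the handle, its underside 31 mm below this point; the 6 mm rod with its rounded end reaches 75 mm below that. Weighs about 60 g.
- pin_collar (a point): On the pin's axis at the underside of the collar (31 mm below the handle's centre), where it rests on the stand.
- pin_tip (a point): End of the pin's rod, 75 mm below the underside of the collar.
- stand_hole (a point): Centre of the mouth of the hole (13 mm across, right through) in the top of the pin's wooden stand, a fixed upright block 46 x 46 mm and 88 mm high on a 70 x 70 mm, 10 mm thick foot; z up.
- size_jar_mid (a point): Centre of the larger jar with a white lid, 60 mm across, 75 mm high, half-way up; bystander, loose.
- pigment_jar_mid (a point): Centre of the smaller jar with a black lid, 52 mm across, 62 mm high, half-way up; bystander, loose.
- dropper_bottle_mid (a point): Centre of the amber dropper bottle, 37 mm across, 108 mm high, half-way up; bystander, loose.
- case: The fixed grey case, 170 mm deep (x), 120 wide (y), 90 high; origin: centre of its underside, z up, -x towards the tray front. With the tray out it reaches 146 mm from its centre to -x. Its latch pad resists with a 3 N preload plus 0.5 N per mm; after 6 mm of travel (6 to 8 N with friction) the tray is let go, after 8.5 mm the pad meets a hard stop.
- pin: The release pin; origin at the underside of its collar, z up along the pin.
Things that resemble listed ones, but are neither listed nor needed, are in the scene too. What is meant by the pin is not purple, and is the larger of those in its own colour.

How it is judged (in metres and radians):
On the way, in this order (a step that is already met when the one before it is completed fails the run):
1. the pin's tip is at least 15 mm down the access hole while the tray is still shut (horizontal distance between pin_tip and access_hole below 0.008 m and z of pin_tip in the frame of access_hole below -0.015 m and value of joint tray below 0.005 m), for 0.05 s.
2. the tray comes out past 56 mm while the pin is still at least 25 mm down the access hole (horizontal distance between pin_tip and access_hole below 0.008 m and z of pin_tip in the frame of access_hole below -0.025 m and value of joint tray above 0.056 m), for 0.1 s.
At the end, for the whole second after the job is handed in: The tray is out more than 56 mm; the pin stands at rest and upright (within 0.08 rad) in its stand, the underside of its collar within 3 mm of the stand's top and 6 mm of the hole's centre, released (value of joint tray above 0.056 m and horizontal distance between pin_collar and stand_hole below 0.006 m and z of pin_collar in the frame of stand_hole between -0.003 and 0.003 m and angle between pin_grip's own z axis and vertical below 0.08 rad and linear speed of pin below 0.02 m/s); the robot touches nothing.
It fails at once if the pin presses on the case or its latch with more than 18 N (contact force between pin and case above 18 N).
It fails at once if the size jar is moved more than 20 mm (distance of size_jar_mid from where it was at the start of the episode above 0.02 m).
It fails at once if the pigment jar is moved more than 20 mm (distance of pigment_jar_mid from where it was at the start of the episode above 0.02 m).
It fails at once if the dropper bottle is moved more than 20 mm (distance of dropper_bottle_mid from where it was at the start of the episode above 0.02 m).
It also fails if it takes over 61 s, if anything falls off the work surface, if the arm or the gripper's body presses on something with over 40 N, if the wrist force passes 120 N, or if a joint passes its speed limit or range.

## Working session

There is one attempt and no reset: what is moved stays moved. The work goes in short steps, Python scripts to look and compute and a tool call to move; the robot and the scene stay as the last step left them, time stands still between calls to the robot, and variables do not carry over. Pictures are saved under pics/ and viewed, at most 10 in all, crops included, and the job is handed in when it is done.

Besides the shell and the picture viewer there is one more tool, called in YAML: its name, and indented under it one key for each argument. play_rows: Moves the arm, as the interface text tells. Its arguments: {"type":"object","properties":{"dp":{"type":"array"},"yaw":{"type":"array"},"gripper":{"type":"number"}},"required":["dp","yaw"]}

```bash
mkdir -p pics
cat > h.py <<'E'
import numpy as np, cv2
from workcell import ctrl, viewer, ticket, models
from scipy.spatial.transform import Rotation as R
def shot(n):
    o=ctrl.get_obs(); im=viewer.get_image(n)
    if n=='wrist':
        T=np.eye(4);T[:3,:3]=R.from_rotvec(o['orientation']).as_matrix();T[:3,3]=o['ee_pos']
        im['W']=T@np.array(im['hand_eye'])
    else: im['W']=np.array(im['T'])
    return im
def save(im,f): cv2.imwrite('pics/'+f,cv2.cvtColor(im['pixels'],cv2.COLOR_RGB2BGR))
def ray(im,u,v):
    d=np.array([(u-im['cx'])/im['fx'],-(v-im['cy'])/im['fy'],-1.])
    return im['W'][:3,3],im['W'][:3,:3]@d
def at_z(im,u,v,z):
    o,d=ray(im,u,v); return o+d*(z-o[2])/d[2]
def at_d(im,u,v):
    o,d=ray(im,u,v); return o+d*im['range_z'][int(round(v)),int(round(u))]
E
python3 - <<'E'
from h import *
np.set_printoptions(precision=1,suppress=True)
print(ctrl.get_obs())
for n in('top','side'):
    im=shot(n);save(im,n+'1.png');print(n,[k for k in im],im['fx'],im['W'])
    for nm in('access_hole','pin_grip','pin_collar','stand_hole','case','size_jar_mid','pigment_jar_mid','dropper_bottle_mid'):
        for r in models.landmark_of(im,nm)[:4]:
            u,v=r['location']
            try:p=at_d(im,u,v)
            except Exception:p=None
            print(nm,round(r['conf'],2),np.array([u,v]),p)
E
```

```text
{'t': 0.0, 'qpos': array([ 1.1,  0.4,  1.6,  0. ,  1.1, -0. ]), 'qvel': array([-0., -0.,  0.,  0.,  0., -0.]), 'joint_torque': array([ -0. , -54.5, -27.4,   0.1,   0. ,  -0. ]), 'ee_pos': array([266.9, 564.5, 221.9]), 'orientation': array([-0.7, -3.1,  0. ]), 'ft_force': array([-0.1, -0.3, -0. ]), 'moment': array([ 0.,  0., -0.]), 'grasp_force': 0.0, 'width': 87.96917694826499}
top ['pixels', 'range_z', 'fx', 'fy', 'cx', 'cy', 'T', 'shot', 'W'] 412.5614387742806 [[   0.     1.    -0.2  422.9]
 [  -1.     0.    -0.   -33.9]
 [   0.     0.2    1.  1333.4]
 [   0.     0.     0.     1. ]]
access_hole 0.9 [291.  211.1] [613.3 -46.8  39.8]
pin_grip 0.61 [384.7 225.6] [ 564.3 -321.2  132.5]
pin_grip 0.52 [401.2 248. ] [ 508.8 -405.3    0.2]
pin_grip 0.47 [288.3 210.9] [606.6 -38.1  87.6]
pin_grip 0.37 [375.6 256.1] [ 474.6 -292.8  137.9]
pin_collar 0.52 [382.  226.8] [ 561.7 -315.6  122.7]
pin_collar 0.45 [372.5 256. ] [ 476.3 -292.    99.2]
pin_collar 0.37 [404.7 250.3] [ 496.  -388.8   96.9]
stand_hole 0.61 [371.6 257.7] [ 471.3 -289.6   97.8]
case 0.74 [294.1 227.7] [554.9 -56.9  94.7]
s
[... 482 characters left out ...]
1.2 -50.5  91.3]
pin_grip 0.87 [244.7 264.6] [ 562.9 -324.4  108.6]
pin_grip 0.74 [206.2 292.9] [ 477.6 -317.8   32.1]
pin_grip 0.58 [267.6 212.5] [603.2 -16.4  89.2]
pin_grip 0.52 [204.7 254.6] [ 475.7 -299.2  116.7]
pin_collar 0.7 [206.4 303.8] [ 478.4 -327.6   10.6]
pin_collar 0.53 [206.1 261.8] [ 477.8 -298.6   98.7]
pin_collar 0.53 [246.6 275. ] [ 566.3 -321.7   81.5]
stand_hole 0.81 [207.6 262.8] [ 480.7 -297.3   95.5]
case 0.87 [253.2 249. ] [ 568.3 -102.6   23.5]
size_jar_mid 0.75 [243.9 190. ] [520.1 239.8  51.7]
pigment_jar_mid 0.7 [311.8 196.8] [739.  209.9  43.8]
pigment_jar_mid 0.46 [207.6 265. ] [ 481.  -300.3   91.8]
dropper_bottle_mid 0.64 [330.3 265.9] [ 752.6 -245.7   61.7]
```

Run:
```python
import cv2,numpy as np
a=cv2.imread('pics/top1.png')[150:300,170:430];b=cv2.imread('pics/side1.png')[150:350,150:400]
cv2.imwrite('pics/c1.png',cv2.resize(a,(780,450),interpolation=2));cv2.imwrite('pics/c2.png',cv2.resize(b,(750,600),interpolation=2))
```

```text
(no output)
```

View pics/c1.png

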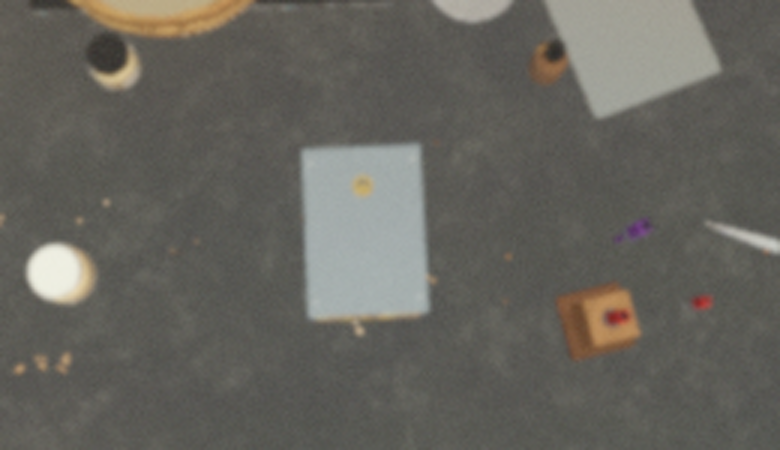

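View pics/c2.png

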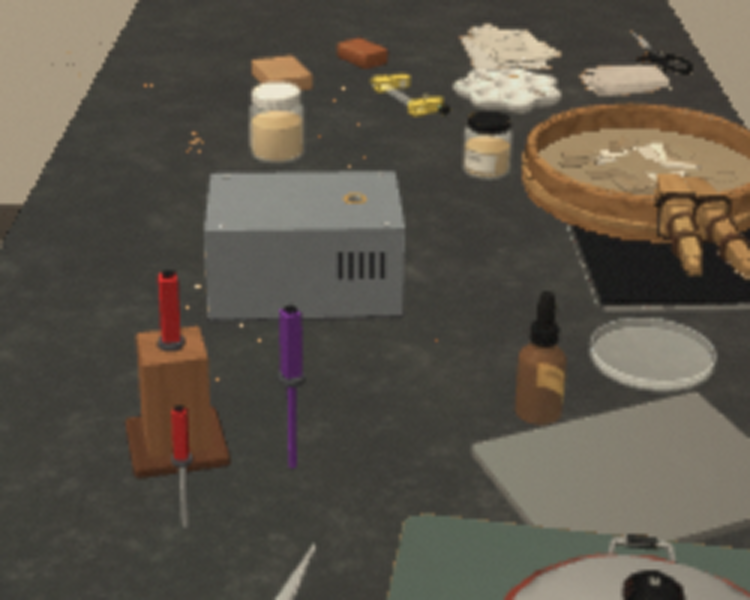

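play_rows:
  dp:
    - [8,-20,10]
    - [9,-36,10]
    - [9,-36,10]
    - [9,-36,10]
    - [9,-36,10]
    - [9,-36,10]
    - [9,-36,8]
    - [9,-36,0]
  yaw: [0,0,0,0,0,0,0,0]

```text
t: 1.57
ee_pos: [338.9, 291.9, 292.4]
orientation: [0.687, 3.063, 0.004]
ft_force: [1.0, 0.7, 0.8]
width: 88.0
grasp_force: 0.0
```

play_rows:
  dp:
    - [9,-36,0]
    - [9,-36,0]
    - [9,-36,0]
    - [9,-36,0]
    - [9,-36,0]
    - [9,-36,0]
    - [9,-36,0]
    - [9,-36,0]
  yaw: [0,0,0,0,0,0,0,0]

```text
t: 2.23
ee_pos: [410.3, 3.1, 291.1]
orientation: [0.688, 3.064, 0.0]
ft_force: [0.3, 1.1, -0.4]
width: 88.1
grasp_force: 0.0
```

play_rows:
  dp:
    - [9,-36,0]
    - [9,-36,0]
    - [9,-36,0]
    - [9,-36,0]
    - [9,-36,0]
    - [9,-36,0]
    - [9,-36,0]
    - [0,-20,0]
  yaw: [0,0,0,0,0,0,0,0]

```text
t: 2.9
ee_pos: [474.3, -270.6, 290.8]
orientation: [0.69, 3.063, -0.002]
ft_force: [0.5, -0.6, -0.5]
width: 87.8
grasp_force: 0.0
```

Run:
```python
from h import *
np.set_printoptions(precision=2,suppress=True)
o=ctrl.get_obs();print(o['t'],o['qpos'],o['ee_pos'],R.from_rotvec(o['orientation']).as_matrix())
im=shot('wrist');save(im,'w1.png');print(im['hand_eye'],im['fx'],im['cx'],im['cy'],im.keys())
for nm in('pin_grip','pin_collar','stand_hole'):
    for r in models.landmark_of(im,nm)[:4]:
        u,v=r['location'];print(nm,round(r['conf'],2),u,v,at_d(im,u,v))
```

```text
2.9 [-0.54  0.23  1.74 -0.    1.17 -1.67] [ 474.35 -270.64  290.81] [[-0.9   0.43  0.  ]
 [ 0.43  0.9  -0.  ]
 [-0.   -0.   -1.  ]]
[[   0.      0.96    0.29   78.73]
 [   1.     -0.      0.     -0.31]
 [   0.      0.29   -0.96 -161.06]
 [   0.      0.      0.      1.  ]] 328.7565728310278 279.92592778093103 211.2787237184989 dict_keys(['pixels', 'range_z', 'fx', 'fy', 'cx', 'cy', 'hand_eye', 'shot', 'W'])
pin_grip 0.88 256.9 202.4 [ 471.43 -295.53  130.37]
pin_grip 0.67 279.4 275.9 [ 561.43 -313.09  118.47]
pin_grip 0.57 204.0 239.1 [ 496.22 -383.67   78.81]
pin_collar 0.85 264.3 197.0 [ 473.59 -289.23  111.11]
pin_collar 0.7 274.8 266.7 [ 557.46 -317.26   99.06]
pin_collar 0.47 208.0 236.1 [ 499.55 -384.49   59.95]
stand_hole 0.71 262.2 197.7 [ 471.39 -290.11  120.43]
stand_hole 0.71 457.3 157.2 [528.17 -81.85  90.  ]
```

View pics/w1.png

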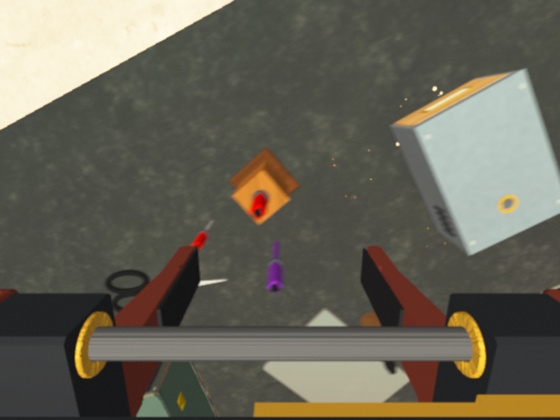

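```bash
cat >> h.py <<'E'
def cloud(im):
    v,u=np.mgrid[:420,:560];z=im['range_z']
    c=np.stack([(u-im['cx'])/im['fx']*z,-(v-im['cy'])/im['fy']*z,-z],-1)
    P=c@im['W'][:3,:3].T+im['W'][:3,3];P[z==0]=np.nan
    return P
def rect(Q): 
    r=cv2.minAreaRect(Q[:,:2].astype(np.float32));return np.round(r[0],1),np.round(r[1],1),round(r[2],1)
def red(im):
    p=im['pixels'].astype(int);return (p[...,0]>120)&(p[...,1]<60)&(p[...,2]<60)
def stand(im):
    P=cloud(im);m=(abs(P[...,2]-98)<4)&(abs(P[...,0]-477)<45)&(abs(P[...,1]+296)<45)
    return P,m
E
python3 - <<'E'
from h import *
np.set_printoptions(precision=1,suppress=True)
im=shot('wrist');P,m=stand(im)
print('stand',m.sum(),rect(P[m]),np.nanmedian(P[m],0))
k=red(im)&(abs(P[...,0]-477)<40)&(abs(P[...,1]+296)<40)&(P[...,2]>104)
Q=P[k];print('red',len(Q),Q.min(0),Q.max(0))
for a in range(100,165,8):
    q=Q[(Q[:,2]>=a)&(Q[:,2]<a+8)]
    if len(q)>2:print(a,len(q),q.mean(0),rect(q))
for nm,ch in(('case',None),):
    m=(abs(P[...,2]-90)<4)&(abs(P[...,0]-555)<120)&(abs(P[...,1]+50)<90)
    print(rect(P[m]),np.median(P[m][:,2]))
    p=im['pixels'].astype(int);b=m&(p[...,0]-p[...,2]>50);print('ring',b.sum(),np.mean(P[b],0),rect(P[b]))
im=shot('top');P=cloud(im);m=(abs(P[...,2]-90)<8)&(abs(P[...,0]-555)<120)&(abs(P[...,1]+50)<90)
print('topcase',rect(P[m]),np.median(P[m],0));p=im['pixels'].astype(int);b=m&(p[...,0]-p[...,2]>40);print('ring',b.sum(),np.mean(P[b],0))
E
```

```text
stand 23 (array([ 473.5, -292.2]), array([14.6,  6.2]), 57.8) [ 472.1 -289.9   99.2]
red 230 [ 442.6 -304.1  104. ] [ 483.7 -287.5  291. ]
100 11 [ 474.  -291.4  105.3] (array([ 474.1, -291. ]), array([13.4,  5.5]), 49.7)
108 29 [ 474.2 -290.8  111.6] (array([ 474.1, -291.2]), array([14.7,  6.6]), 50.4)
116 29 [ 473.5 -291.6  119.9] (array([ 473.6, -291.9]), array([14. ,  6.3]), 55.6)
124 28 [ 473.7 -290.9  128. ] (array([ 473.6, -290.9]), array([13.5,  6. ]), 51.4)
132 36 [ 474.3 -291.1  136. ] (array([ 474.4, -291.3]), array([14.7,  6.6]), 50.4)
140 96 [ 475.8 -293.4  144. ] (array([ 477.1, -294.1]), array([12.5, 11.3]), 12.9)
(array([559.6, -45.9]), array([171.1, 121.8]), 4.1) 89.08413423906683
ring 184 [604.2 -41.7  89.8] (array([603.9, -42.1]), array([21.6, 22.3]), 0.5)
topcase (array([559.7, -47.7]), array([170.2, 119.9]), 4.2) [557.8 -48.1  89.8]
ring 20 [604.6 -44.8  89.8]
```

play_rows:
  dp:
    - [0,-3,-10]
    - [0,-3,-10]
    - [0,-3,-10]
    - [1,-3,-10]
    - [1,-3,-10]
    - [1,-3,-10]
    - [0,-3,-10]
    - [0,-2,-6]
  yaw: [-6.4,-6.4,-6.4,-6.4,-6.4,-6.4,-6.4,-6.4]

```text
t: 3.87
ee_pos: [476.0, -288.4, 214.0]
orientation: [-1.949, -2.463, -0.0]
ft_force: [-0.1, -0.1, 0.1]
width: 87.7
grasp_force: 0.0
```

play_rows:
  dp:
    - [0,0,0]
    - [0,0,0]
  yaw: [0,0]

```text
t: 4.03
ee_pos: [476.2, -288.8, 214.8]
orientation: [-1.939, -2.471, -0.0]
ft_force: [0.6, 0.3, 0.2]
width: 88.0
grasp_force: 0.0
```

```bash
cat > m.py <<'E'
from h import *
np.set_printoptions(precision=2,suppress=True)
import sys
o=ctrl.get_obs();M=R.from_rotvec(o['orientation']).as_matrix();print(o['qpos'],o['ee_pos'],'yaw y',np.degrees(np.arctan2(M[1,1],M[0,1])),'tilt',M[:,2])
im=shot('wrist');save(im,sys.argv[1]);P,m=stand(im)
g=abs(P[...,0]-477)<40;g&=abs(P[...,1]+296)<40
s=g&(abs(P[...,2]-88)<3);print('standtop',s.sum(),rect(P[s]),np.median(P[s],0))
k=red(im)&g&(P[...,2]<160);Q=P[k]
zt=np.percentile(Q[:,2],97);t=Q[Q[:,2]>zt-3];print('top',len(t),zt,t.mean(0),rect(t))
t=Q[Q[:,2]<zt-6];print('side',len(t),rect(t))
for nm in('pin_grip','pin_collar','stand_hole'):
    for r in models.landmark_of(im,nm)[:2]:
        u,v=r['location'];print(nm,round(r['conf'],2),u,v,at_z(im,u,v,{'pin_grip':119}.get(nm,88)))
c=im['pixels'][100:400,80:480];cv2.imwrite('pics/c_'+sys.argv[1],cv2.cvtColor(cv2.resize(c,(800,600),interpolation=2),cv2.COLOR_RGB2BGR))
E
python3 m.py w2.png
```

```text
[-0.57  0.33  1.79  0.    1.02 -0.81] [ 476.22 -288.85  214.8 ] yaw y 13.74948034450395 tilt [-0.  0. -1.]
standtop 1895 (array([ 477.3, -294.7]), array([46.1, 46.4]), 15.4) [ 473.95 -289.15   87.1 ]
top 142 145.84984140400397 [ 477.22 -293.69  144.21] (array([ 477.6, -294.4]), array([11.3, 12.9]), 13.6)
side 247 (array([ 479.4, -290.5]), array([ 7.7, 16.8]), 65.6)
pin_grip 0.95 275.3 220.3 [ 473.55 -295.56  119.  ]
pin_grip 0.62 371.6 265.7 [ 563.34 -315.73  119.  ]
pin_collar 0.83 278.8 208.8 [ 476.03 -294.06   88.  ]
pin_collar 0.79 275.7 282.6 [ 490.87 -367.69   88.  ]
stand_hole 0.62 278.9 208.5 [ 476.06 -293.76   88.  ]
```

View pics/c_w2.png

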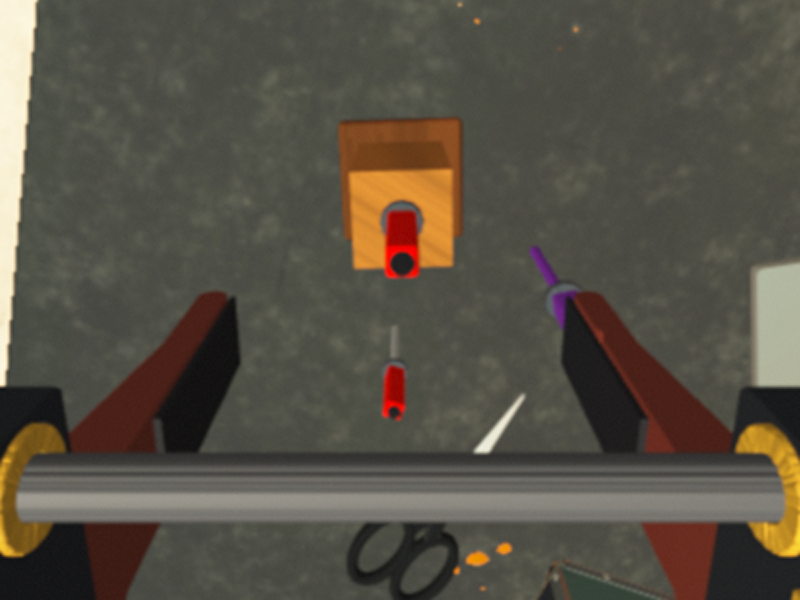

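play_rows:
  dp:
    - [1,-5,-13]
    - [0,0,-15]
    - [0,0,-15]
    - [0,0,-15]
    - [0,0,-15]
    - [0,0,-15]
    - [0,0,-15]
    - [0,0,-10]
  yaw: [0.5,0,0,0,0,0,0,0]

```text
t: 4.9
ee_pos: [476.5, -294.9, 99.6]
orientation: [-1.932, -2.475, 0.0]
ft_force: [-0.2, -0.4, -0.8]
width: 87.7
grasp_force: 0.0
```

play_rows:
  dp:
    - [0,0,0]
    - [0,0,0]
    - [0,0,0]
    - [0,0,0]
    - [0,0,0]
    - [0,0,0]
    - [0,0,0]
    - [0,0,0]
  yaw: [0,0,0,0,0,0,0,0]
  gripper: 1

```text
t: 5.57
ee_pos: [477.3, -295.1, 102.0]
orientation: [1.934, 2.475, 0.0]
ft_force: [-0.6, 1.1, 0.7]
width: 38.0
grasp_force: 0.0
```

play_rows:
  dp:
    - [0,0,0]
    - [0,0,0]
    - [0,0,0]
    - [0,0,0]
  yaw: [0,0,0,0]

```text
t: 5.9
ee_pos: [477.2, -295.0, 101.7]
orientation: [1.934, 2.475, 0.0]
ft_force: [0.3, -0.3, -1.0]
width: 12.6
grasp_force: 30.0
```

play_rows:
  dp:
    - [0,0,5]
    - [0,0,15]
    - [0,0,15]
    - [0,0,15]
    - [0,0,20]
    - [0,0,20]
    - [0,0,20]
    - [0,0,10]
  yaw: [0,0,0,0,0,0,0,0]

```text
t: 6.57
ee_pos: [478.0, -295.5, 224.3]
orientation: [1.932, 2.473, 0.0]
ft_force: [0.5, -0.4, -1.2]
width: 12.6
grasp_force: 30.0
```

play_rows:
  dp:
    - [10,20,0]
    - [16,32,0]
    - [16,32,0]
    - [16,32,0]
    - [16,32,0]
    - [14,26,0]
    - [6,12,0]
    - [0,0,0]
  yaw: [-1.2,-1.2,-1.2,-1.2,-1.2,-1.2,-1.2,-1.6]

```text
t: 7.23
ee_pos: [572.2, -106.1, 221.3]
orientation: [-2.14, -2.299, -0.001]
ft_force: [0.4, 0.2, -1.5]
width: 12.7
grasp_force: 30.0
```

play_rows:
  dp:
    - [0,0,0]
    - [0,0,0]
    - [0,0,0]
    - [0,0,0]
  yaw: [0,0,0,0]

```text
t: 7.57
ee_pos: [570.9, -109.6, 221.6]
orientation: [-2.143, -2.297, 0.0]
ft_force: [-0.4, 0.2, -0.7]
width: 12.9
grasp_force: 30.0
```

```bash
cat > n.py <<'E'
from h import *
np.set_printoptions(precision=2,suppress=True)
import sys
o=ctrl.get_obs();M=R.from_rotvec(o['orientation']).as_matrix();print(o['t'],o['qpos'],o['ee_pos'],'yaw y',np.degrees(np.arctan2(M[1,1],M[0,1])))
for cam in('wrist','side'):
    im=shot(cam);save(im,cam+sys.argv[1]);P=cloud(im)
    m=(abs(P[...,2]-90)<5)&(abs(P[...,0]-555)<120)&(abs(P[...,1]+50)<90)
    p=im['pixels'].astype(int);b=m&(p[...,0]-p[...,2]>45)
    print(cam,m.sum(),rect(P[m]),np.median(P[m][:,2]),'ring',b.sum(),P[b].mean(0),rect(P[b]))
    k=red(im)&(np.linalg.norm(P-np.array([*o['ee_pos'][:2],o['ee_pos'][2]+15]),axis=-1)<60);print('red',k.sum(),P[k].mean(0) if k.any() else '')
    for nm in('access_hole','pin_tip','pin_collar','pin_grip'):
        for r in models.landmark_of(im,nm)[:3]:
            u,v=r['location'];print(nm,round(r['conf'],2),np.array([u,v]),at_z(im,u,v,90) if nm=='access_hole' else at_d(im,u,v))
E
python3 n.py 3.png
```

```text
7.5667 [-0.21  0.36  1.73 -0.    1.05 -0.28] [ 570.9  -109.57  221.6 ] yaw y 3.962309888661367
wrist 27836 (array([559. , -46.1]), array([170.6, 120.2]), 3.9) 89.08018571490078 ring 342 [604.33 -42.28  89.69] (array([604.5, -42.4]), array([21.7, 21.2]), 30.8)
red 1699 [ 569.99 -104.22  248.03]
access_hole 0.57 [323.6 131. ] [603.85 -43.51  90.  ]
pin_tip 0.64 [281.  213.9] [ 571.19 -106.78  136.38]
pin_collar 0.97 [261.1 376.1] [ 563.63 -312.39   84.62]
pin_collar 0.56 [280.6 252.3] [ 570.45 -102.85  219.64]
pin_grip 0.86 [279.7 279.5] [ 569.96 -102.34  250.82]
pin_grip 0.76 [262.6 396.2] [ 566.66 -311.38  112.49]
side 1349 (array([559.5, -46.4]), array([170. , 126.5]), 4.7) 90.75603786476529 ring 19 [604.34 -41.59  91.2 ] (array([604.9, -40.5]), array([24.4, 18. ]), 80.3)
red 80 [ 571.15 -114.7   241.43]
access_hole 0.62 [268.9 218.1] [607.58 -53.77  90.  ]
pin_tip 0.86 [250.2 302.7] [ 572.32 -307.12    0.67]
pin_tip 0.76 [257.1 210.7] [574.54 -11.88  92.03]
pin_tip 0.37 [254.5 179.5] [ 573.4  -114.45  220.47]
pin_collar 0.86 [246.3 275.1] [ 565.89 -324.64   83.13]
pin_collar 0.65 [253.6 180.5] [ 571.27 -115.45  218.24]
pin_collar 0.45 [205.3 304.6] [ 476.85 -332.53   11.96]
pin_grip 0.76 [246.5 262.1] [ 567.01 -328.56  117.16]
pin_grip 0.7 [251.6 173.3] [ 566.9  -120.33  238.26]
pin_grip 0.67 [207.5 292.9] [ 493.4 -392.1   82.8]
```

View pics/wrist3.png

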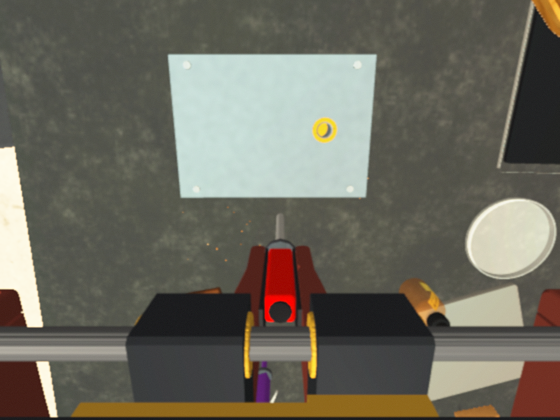

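play_rows:
  dp:
    - [5,10,0]
    - [7,14,0]
    - [7,14,0]
    - [7,14,0]
    - [5,10,-5]
    - [2.5,5,-10]
    - [0,0,-10]
    - [0,0,-5]
  yaw: [0,0,0,0,0,0,0,0]

```text
t: 8.73
ee_pos: [603.6, -41.7, 189.3]
orientation: [-2.14, -2.297, 0.003]
ft_force: [-0.9, 0.5, -1.6]
width: 12.9
grasp_force: 30.0
```

play_rows:
  dp:
    - [0,0,0]
    - [0,0,0]
    - [0,0,0]
  yaw: [0,0,0]

```text
t: 8.98
ee_pos: [604.6, -42.6, 191.7]
orientation: [-2.144, -2.297, 0.0]
ft_force: [0.3, 0.3, -0.2]
width: 13.0
grasp_force: 30.0
```

Run:
```python
from h import *
np.set_printoptions(precision=2,suppress=True)
o=ctrl.get_obs();print(o['t'],o['ee_pos'],o['ft_force'])
im=shot('wrist');save(im,'wrist4.png');P=cloud(im);p=im['pixels'].astype(int)
m=(abs(P[...,2]-90)<5)&(abs(P[...,0]-604)<14)&(abs(P[...,1]+43)<14);b=m&(p[...,0]-p[...,2]>45)
print('ring',b.sum(),P[b].mean(0),rect(P[b]))
for nm in('access_hole','pin_tip'):
    for r in models.landmark_of(im,nm)[:2]:
        u,v=r['location'];print(nm,r['conf'],u,v,at_z(im,u,v,90),at_d(im,u,v))
for z in(84,87,90,93):  # expected rod axis pixel
    pass
W=im['W'];e=np.array([*o['ee_pos'][:2],o['ee_pos'][2]-89,1]);q=np.linalg.inv(W)@e;print('tip px',im['cx']-im['fx']*q[0]/q[2],im['cy']+im['fy']*q[1]/q[2],e)
c=im['pixels'][140:290,190:390];cv2.imwrite('pics/c4.png',cv2.cvtColor(cv2.resize(c,(800,600),interpolation=2),cv2.COLOR_RGB2BGR))
```

```text
8.9833 [604.61 -42.58 191.66] [ 0.3   0.32 -0.21]
ring 304 [604.29 -41.06  89.59] (array([604.3, -42.1]), array([21.7, 20.4]), 6.2)
access_hole 0.84 278.5 211.4 [603.08 -42.8   90.  ] [603.87 -57.53  40.62]
pin_tip 0.7 281.7 214.3 [605.92 -45.14  90.  ] [605.5  -40.28 105.8 ]
tip px 280.3620158248746 215.81376293491084 [604.61 -42.58 102.66   1.  ]
```

View pics/c4.png

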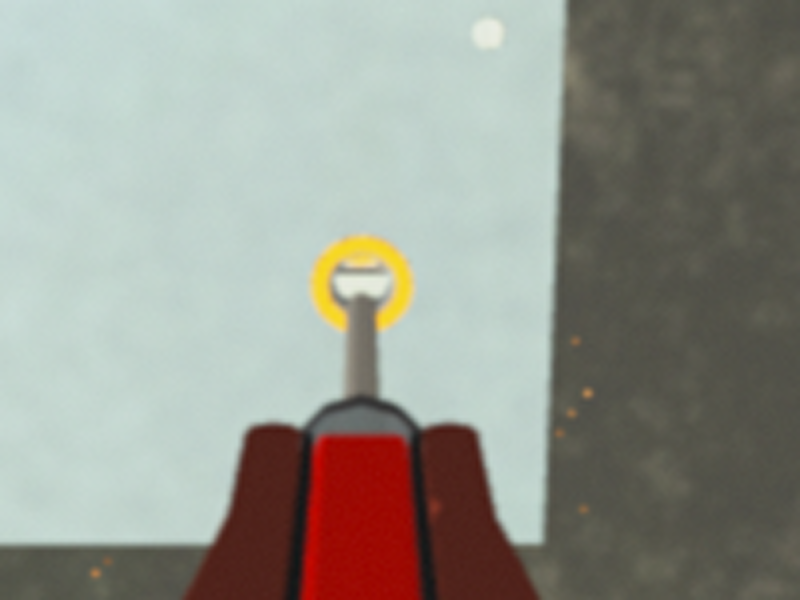

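play_rows:
  dp:
    - [0,0,-4]
    - [0,0,-4]
    - [0,0,-4]
    - [0,0,-4]
    - [0,0,-4]
    - [0,0,-4]
    - [0,0,-4]
    - [0,0,-4]
  yaw: [0,0,0,0,0,0,0,0]

```text
t: 9.8
ee_pos: [604.6, -42.0, 159.1]
orientation: [-2.143, -2.297, 0.0]
ft_force: [-1.1, -0.1, -0.9]
width: 12.9
grasp_force: 30.0
```

play_rows:
  dp:
    - [0,0,0]
    - [0,0,0]
    - [0,0,0]
  yaw: [0,0,0]

```text
t: 10.05
ee_pos: [604.8, -42.0, 159.8]
orientation: [2.143, 2.297, 0.0]
ft_force: [0.3, -0.4, -1.2]
width: 12.7
grasp_force: 30.0
```

play_rows:
  dp:
    - [0,0,-1]
    - [0,0,-1]
    - [0,0,-1]
    - [0,0,-1]
    - [0,0,-1]
    - [0,0,-1]
  yaw: [0,0,0,0,0,0]

```text
t: 10.55
ee_pos: [604.7, -42.0, 153.6]
orientation: [2.143, 2.297, 0.0]
ft_force: [0.4, 0.4, -0.1]
width: 13.2
grasp_force: 30.0
```

play_rows:
  dp:
    - [0,0,-1]
    - [0,0,-1]
    - [0,0,-1]
    - [0,0,-1]
    - [0,0,-1]
  yaw: [0,0,0,0,0]

```text
t: 10.97
ee_pos: [604.7, -42.0, 148.6]
orientation: [2.143, 2.297, -0.0]
ft_force: [1.3, 0.1, -0.6]
width: 12.9
grasp_force: 30.0
```

play_rows:
  dp:
    - [0,0,-1]
    - [0,0,-1]
    - [0,0,-1]
    - [0,0,-1]
    - [0,0,-1]
  yaw: [0,0,0,0,0]

```text
t: 11.38
ee_pos: [604.7, -42.0, 143.6]
orientation: [2.143, 2.297, 0.0]
ft_force: [0.7, 0.6, 0.3]
width: 12.7
grasp_force: 30.0
```

play_rows:
  dp:
    - [0,0,-1]
    - [0,0,-1]
    - [0,0,-1]
    - [0,0,-1]
    - [0,0,-1]
  yaw: [0,0,0,0,0]

```text
t: 11.8
ee_pos: [604.7, -42.0, 138.6]
orientation: [-2.143, -2.297, 0.0]
ft_force: [0.1, 0.1, -1.0]
width: 12.8
grasp_force: 30.0
```

play_rows:
  dp:
    - [0,0,-1]
    - [0,0,-1]
    - [0,0,-1]
    - [0,0,-1]
    - [0,0,-1]
  yaw: [0,0,0,0,0]

```text
t: 12.22
ee_pos: [604.7, -42.0, 133.6]
orientation: [2.143, 2.297, 0.0]
ft_force: [0.7, 0.3, -0.8]
width: 12.9
grasp_force: 30.0
```

play_rows:
  dp:
    - [0,0,-1]
    - [0,0,-1]
    - [0,0,-1]
    - [0,0,-1]
    - [0,0,-1]
  yaw: [0,0,0,0,0]

```text
t: 12.63
ee_pos: [604.9, -42.0, 129.1]
orientation: [2.143, 2.297, 0.0]
ft_force: [-1.2, 1.0, 4.3]
width: 13.1
grasp_force: 30.0
```

play_rows:
  dp:
    - [0,0,-1]
    - [0,0,-1]
    - [0,0,-1]
    - [0,0,0]
  yaw: [0,0,0,0]

```text
t: 12.97
ee_pos: [604.9, -42.0, 125.8]
orientation: [2.143, 2.297, 0.0]
ft_force: [-1.7, -0.3, 4.9]
width: 12.6
grasp_force: 30.0
```

play_rows:
  dp:
    - [0,0,-1]
    - [0,0,-0.5]
    - [0,0,0]
  yaw: [0,0,0]

```text
t: 13.22
ee_pos: [604.9, -42.1, 124.4]
orientation: [2.143, 2.297, 0.001]
ft_force: [-1.3, 0.5, 6.0]
width: 13.0
grasp_force: 30.0
```

```bash
cat > tray.py <<'E'
from h import *
np.set_printoptions(precision=1,suppress=True)
o=ctrl.get_obs();print(o['t'],o['ee_pos'],o['ft_force'])
im=shot('top');P=cloud(im)
c=np.array([559.3,-46.4]);a=np.radians(4.1);x=np.array([np.cos(a),np.sin(a)]);y=np.array([-x[1],x[0]])
d=P[...,:2]-c;X=d@x;Y=d@y;m=(abs(Y)<45)&(P[...,2]>25)&(P[...,2]<88)&(X<-60)
print('min X',np.percentile(X[m],[0,2,10]),m.sum())
E
python3 tray.py
```

```text
13.2167 [604.9 -42.1 124.4] [-1.3  0.5  6. ]Traceback (most recent call last):
  File "tray.py", line 7, in <module>
    print('min X',np.percentile(X[m],[0,2,10]),m.sum())
                  ~~~~~~~~~~~~~^^^^^^^^^^^^^^^
    return _quantile_unchecked(
        a, q, axis, out, overwrite_input, method, keepdims, weights)
    return _ureduce(a,
                    func=_quantile_ureduce_func,
    ...<5 lines>...
                    overwrite_input=overwrite_input,
                    method=method)
    r = func(a, **kwargs)
    result = _quantile(arr,
                       quantiles=q,
    ...<2 lines>...
                       out=out,
                       weights=wgt)
    slices_having_nans = np.isnan(arr[-1, ...])
                                  ~~~^^^^^^^^^
IndexError: index -1 is out of bounds for axis 0 with size 0
```

play_rows:
  dp:
    - [0,0,-0.7]
    - [0,0,-0.7]
    - [0,0,0]
    - [0,0,0]
  yaw: [0,0,0,0]

```text
t: 13.6
ee_pos: [605.0, -42.0, 123.0]
orientation: [2.142, 2.297, 0.001]
ft_force: [-0.5, -0.2, 4.6]
width: 13.0
grasp_force: 30.0
```

```bash
sed -i "s/^print('min X'.*/print(m.sum(), X[m].min() if m.any() else None); save(im,'t5.png')/" tray.py; python3 tray.py
```

```text
13.6 [605. -42. 123.] [-0.5 -0.2  4.6]
0 None
```

play_rows:
  dp:
    - [0,0,0]
    - [0,0,0]
    - [0,0,0]
    - [0,0,0]
  yaw: [0,0,0,0]

```text
t: 13.98
ee_pos: [605.0, -42.0, 123.0]
orientation: [2.143, 2.297, 0.001]
ft_force: [-1.0, 0.0, 5.0]
width: 13.2
grasp_force: 30.0
```

```bash
cat > f.py <<'E'
from h import *
f=[]
for i in range(5):
    viewer.get_image('side'); f.append(ctrl.get_obs()['ft_force'])
print(np.mean(f,0),np.std(f,0))
E
python3 f.py; python3 tray.py; python3 -c "
import cv2
a=cv2.imread('pics/t5.png')[180:280,220:350];cv2.imwrite('pics/c5.png',cv2.resize(a,(780,600),interpolation=2))"
```

```text
[-0.24780253  0.56234366  5.00770275] [0.47189095 0.41281863 0.32020736]
14.2333 [605.  -42.  122.9] [-0.2  0.4  5.1]
0 None
```

View pics/c5.png

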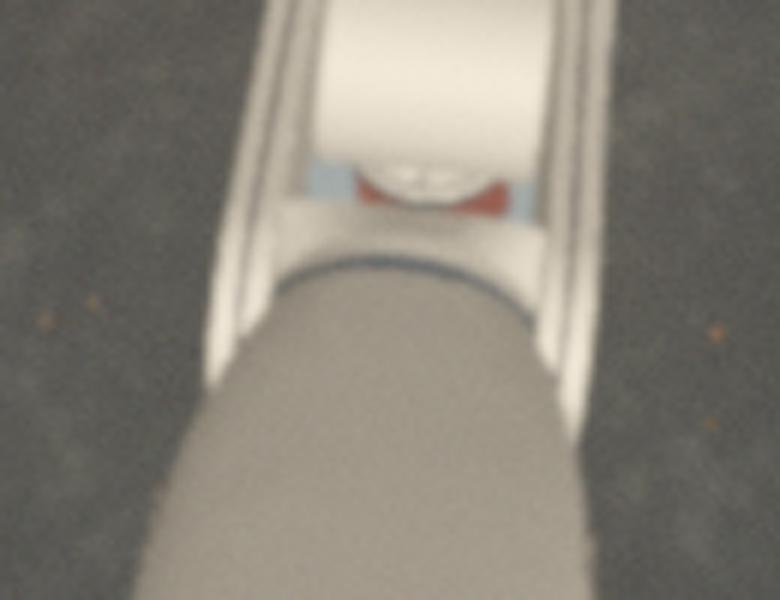

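```bash
cat > tray.py <<'E'
from h import *
np.set_printoptions(precision=1,suppress=True)
o=ctrl.get_obs();print(o['t'],o['ee_pos'],o['ft_force'])
im=shot('side');P=cloud(im);save(im,'s5.png')
m=(P[...,0]>380)&(P[...,0]<520)&(abs(P[...,1]+55)<70)&(P[...,2]>15)&(P[...,2]<95)
print('min x',np.percentile(P[m][:,0],[0,1,3]),((P[...,0]<464)&m).sum(),m.sum())
E
python3 tray.py
```

```text
14.2833 [605.  -42.  122.9] [ 0.4 -0.8  4.6]
min x [411.8 415.7 417.4] 535 1341
```

play_rows:
  dp:
    - [0,0,0]
    - [0,0,0]
    - [0,0,0]
    - [0,0,0]
    - [0,0,0]
    - [0,0,0]
    - [0,0,0]
    - [0,0,0]
  yaw: [0,0,0,0,0,0,0,0]

```text
t: 15.0
ee_pos: [604.9, -42.0, 122.9]
orientation: [2.143, 2.297, 0.0]
ft_force: [0.6, 0.7, 5.4]
width: 12.8
grasp_force: 30.0
```

play_rows:
  dp:
    - [0,0,0]
    - [0,0,0]
    - [0,0,0]
    - [0,0,0]
    - [0,0,0]
    - [0,0,0]
    - [0,0,0]
    - [0,0,0]
  yaw: [0,0,0,0,0,0,0,0]

```text
t: 15.67
ee_pos: [604.8, -42.0, 122.8]
orientation: [2.143, 2.297, 0.0]
ft_force: [0.5, 0.5, 5.6]
width: 12.9
grasp_force: 30.0
```

```bash
python3 tray.py;python3 -c "
import cv2
a=cv2.imread('pics/s5.png')[150:350,150:400];cv2.imwrite('pics/c6.png',cv2.resize(a,(750,600),interpolation=2))"
```

```text
15.6667 [604.8 -42.  122.8] [0.5 0.5 5.6]
min x [411.4 415.6 417.3] 541 1345
```

View pics/c6.png

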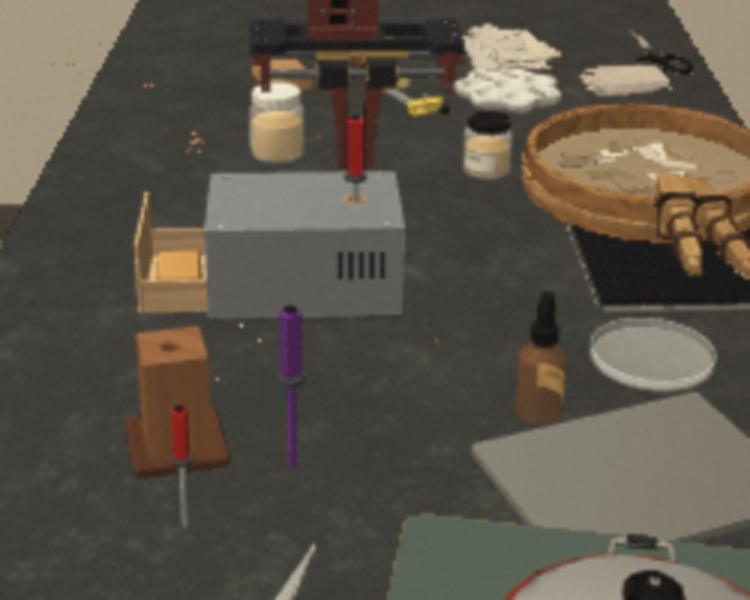

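play_rows:
  dp:
    - [0,0,3]
    - [0,0,8]
    - [0,0,15]
    - [0,0,15]
    - [0,0,15]
    - [0,0,15]
    - [0,0,18]
    - [0,0,12]
  yaw: [0,0,0,0,0,0,0,0]

```text
t: 16.38
ee_pos: [604.1, -42.0, 225.0]
orientation: [-2.142, -2.297, 0.001]
ft_force: [1.4, -0.7, -0.1]
width: 13.1
grasp_force: 30.0
```

play_rows:
  dp:
    - [-8,-16,0]
    - [-16,-32,0]
    - [-16,-32,0]
    - [-16,-32,0]
    - [-16,-32,0]
    - [-16,-32,0]
    - [-16,-32,0]
    - [-12,-24,0]
  yaw: [1.3,1.3,1.3,1.3,1.3,1.3,1.3,1.1]

```text
t: 17.05
ee_pos: [486.6, -275.7, 223.6]
orientation: [-1.929, -2.478, 0.001]
ft_force: [0.1, -0.3, -0.1]
width: 12.8
grasp_force: 30.0
```

play_rows:
  dp:
    - [-7,-13,0]
    - [-4,-7,0]
    - [0,-1,0]
    - [0,0,0]
    - [0,0,0]
    - [0,0,0]
    - [0,0,0]
  yaw: [0,0,0,0,0,0,0]

```text
t: 17.63
ee_pos: [478.1, -294.1, 223.7]
orientation: [-1.928, -2.48, -0.0]
ft_force: [0.3, -0.2, -0.5]
width: 12.6
grasp_force: 30.0
```

Run:
```python
from h import *
np.set_printoptions(precision=2,suppress=True)
im=shot('wrist')
o=ctrl.get_obs();M=R.from_rotvec(o['orientation']).as_matrix();print(o['t'],o['ee_pos'],np.degrees(np.arctan2(M[1,1],M[0,1])))
for nm in('stand_hole','pin_tip'):
    for r in models.landmark_of(im,nm)[:2]:
        u,v=r['location'];print(nm,r['conf'],u,v,at_z(im,u,v,88),at_d(im,u,v))
P=cloud(im);s=(abs(P[...,2]-88)<3)&(abs(P[...,0]-477)<40)&(abs(P[...,1]+296)<40);print(rect(P[s]))
c=im['pixels'][140:290,190:390];cv2.imwrite('pics/c7.png',cv2.cvtColor(cv2.resize(c,(800,600),interpolation=2),cv2.COLOR_RGB2BGR))
```

```text
17.6833 [ 478.12 -294.2   223.76] 14.261047194535102
stand_hole 0.69 280.0 203.5 [ 478.45 -296.56   88.  ] [ 479.48 -300.6    72.68]
pin_tip 0.7 280.7 214.7 [ 481.8  -307.02   88.  ] [ 477.63 -291.16  141.04]
pin_tip 0.68 345.8 220.4 [ 543.12 -297.26   88.  ] [ 563.94 -316.7    15.02]
(array([ 477. , -294.9]), array([45.3, 46.5]), 15.4)
```

View pics/c7.png

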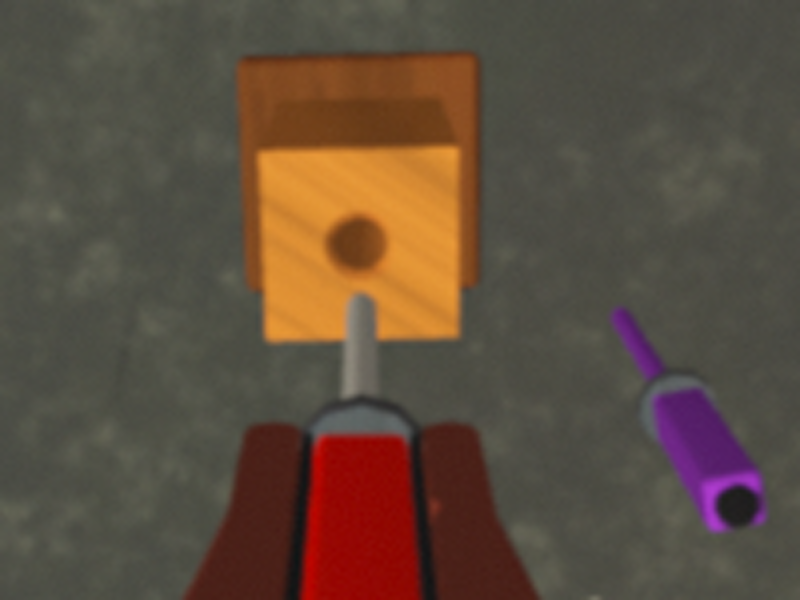

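play_rows:
  dp:
    - [-1,-0.8,-10]
    - [0,0,-15]
    - [0,0,-15]
    - [0,0,-10]
    - [0,0,-10]
    - [0,0,-15]
    - [0,0,-15]
    - [0,0,-12]
  yaw: [0,0,0,0,0,0,0,0]

```text
t: 18.45
ee_pos: [476.5, -295.7, 120.4]
orientation: [-1.93, -2.478, 0.0]
ft_force: [-1.0, 0.5, -0.0]
width: 12.6
grasp_force: 30.0
```

play_rows:
  dp:
    - [0,0,-7]
    - [0,0,-4]
    - [0,0,-3]
    - [0,0,0]
    - [0,0,0]
  yaw: [0,0,0,0,0]

```text
t: 18.87
ee_pos: [477.0, -296.0, 108.2]
orientation: [1.93, 2.478, 0.0]
ft_force: [-0.2, -0.6, -1.2]
width: 12.8
grasp_force: 30.0
```

play_rows:
  dp:
    - [0,0,-1]
    - [0,0,-1]
    - [0,0,-1]
    - [0,0,0]
  yaw: [0,0,0,0]

```text
t: 19.2
ee_pos: [476.7, -295.8, 104.8]
orientation: [1.93, 2.479, 0.0]
ft_force: [-0.8, -1.0, -0.1]
width: 12.8
grasp_force: 30.0
```

play_rows:
  dp:
    - [0.5,0.5,-1]
    - [0,0,-1]
    - [0,0,-0.5]
    - [0,0,0]
    - [0,0,0]
  yaw: [0,0,0,0,0]

```text
t: 19.62
ee_pos: [477.2, -295.3, 102.2]
orientation: [-1.93, -2.479, 0.0]
ft_force: [-0.6, 0.4, -0.4]
width: 12.8
grasp_force: 30.0
```

```bash
python3 f.py
```

```text
[-0.06472977 -0.281767   -0.70159351] [0.42168291 0.31158478 0.61968683]
```

play_rows:
  dp:
    - [0,0,-0.5]
    - [0,0,-0.3]
    - [0,0,0]
    - [0,0,0]
  yaw: [0,0,0,0]

```text
t: 20.2
ee_pos: [477.3, -295.4, 101.6]
orientation: [1.93, 2.479, 0.0]
ft_force: [0.2, -0.3, 2.9]
width: 12.8
grasp_force: 30.0
```

play_rows:
  dp:
    - [0,0,0]
    - [0,0,0]
    - [0,0,0]
    - [0,0,0]
    - [0,0,0]
    - [0,0,0]
    - [0,0,0]
    - [0,0,0]
  yaw: [0,0,0,0,0,0,0,0]
  gripper: 0

```text
t: 20.87
ee_pos: [477.2, -295.3, 101.4]
orientation: [-1.93, -2.479, -0.0]
ft_force: [0.4, 0.2, -0.8]
width: 62.7
grasp_force: 0.0
```

play_rows:
  dp:
    - [0,0,0]
    - [0,0,0]
    - [0,0,0]
    - [0,0,0]
    - [0,0,5]
    - [0,0,10]
    - [0,0,15]
    - [0,0,15]
  yaw: [0,0,0,0,0,0,0,0]

```text
t: 21.53
ee_pos: [477.1, -295.2, 147.5]
orientation: [-1.93, -2.479, 0.0]
ft_force: [0.4, -0.3, 0.8]
width: 88.1
grasp_force: 0.0
```

play_rows:
  dp:
    - [0,0,20]
    - [0,0,20]
    - [0,0,20]
    - [0,0,8]
    - [0,0,0]
    - [0,0,0]
  yaw: [0,0,0,0,0,0]

```text
t: 22.03
ee_pos: [477.2, -295.3, 214.8]
orientation: [1.93, 2.478, 0.0]
ft_force: [0.3, 0.3, 0.8]
width: 87.7
grasp_force: 0.0
```

```bash
python3 m.py w8.png; python3 tray.py
```

```text
[-0.58  0.34  1.78 -0.    1.02 -0.82] [ 477.19 -295.31  214.76] yaw y 14.186632412898085 tilt [ 0. -0. -1.]
standtop 1891 (array([ 477. , -294.8]), array([45.4, 46.4]), 15.2) [ 475.32 -289.04   87.1 ]
top 141 145.90272643646864 [ 475.93 -294.48  144.23] (array([ 476.4, -294.8]), array([11.2, 12.6]), 13.9)
side 235 (array([ 476. , -289.5]), array([ 4.2, 13.4]), 87.5)
pin_grip 0.92 372.0 254.9 [ 561.73 -311.99  119.  ]
pin_grip 0.86 277.3 214.9 [ 475.14 -297.2   119.  ]
pin_collar 0.85 276.9 280.6 [ 493.2  -371.77   88.  ]
pin_collar 0.73 280.8 202.9 [ 477.58 -294.78   88.  ]
stand_hole 0.78 280.9 202.2 [ 477.5  -294.12   88.  ]
22.2333 [ 476.5 -294.9  213.2] [ 0.2 -0.8  0.6]
min x [412.1 415.8 417.2] 469 1252
```

View pics/c_w8.png

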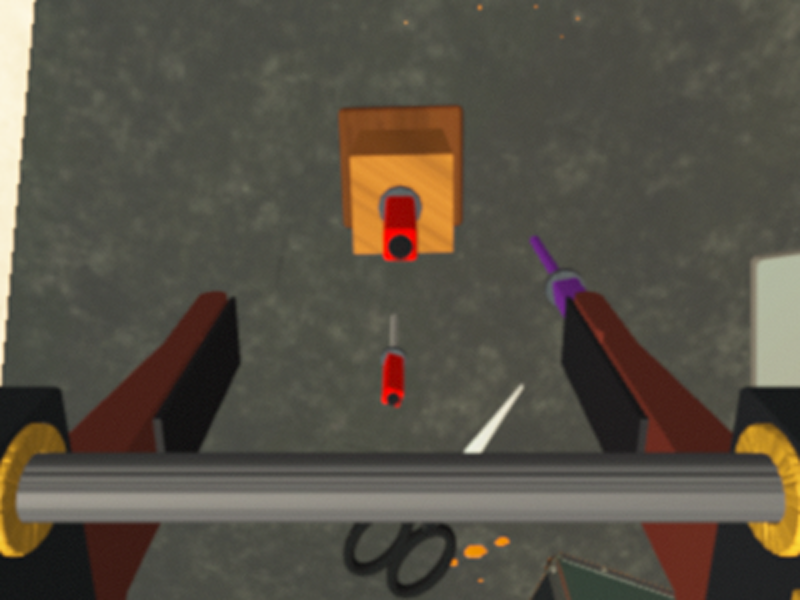

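The pin is seated to its collar and upright (top at 145.9 mm, the same as at the start), and the tray is still fully out.

```bash
python3 -c "
from workcell import ticket; print(ticket.close_job())"
```

```text
the job is handed in; nothing more can be done
None
```

I handed the job in with the tray fully out, the pin released upright in its stand down to the collar, and the press on the latch reading about 6 N at most; the bystanders were never approached, and no verdict came back.

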